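# Third hand for gluing a paddle board's handle

### The job

I am gluing the broken-off handle back onto the wooden paddle board that sits in the spring-backed jig. First start the glue timer: twist its orange knob clockwise to the stop, then let go so that it springs back; after that take the handle, bring it flat, level with the board, with its wide end against the board's near edge and both sides flush, and push straight until the jig's black pointer stands in the green (about 10 N, never into the red). Finish while still holding it pressed there, steadily, so that I can fit the clamp, and leave the food, dishes and clamp where they are.

Things in the scene. Friction and masses are not known exactly. Their poses are not given: they have to be found in the camera images.
- handle: The loose wooden handle of the paddle board, T-shaped, flat, 22 mm thick, about 0.13 kg, lying on the worktop. Origin: on its underside, below the middle of the neck, a good grip. x runs along the neck to the wide end, z up. Neck 32 mm wide (y), from x = -86 (round end, black hole mark) to +25 mm; wide end (two dark stripes) x = +25 to +65, 120 mm wide.
- handle_face (a point): Middle of the flat face on the handle's wide end that is glued to the board (x = +65 mm, 11 mm above the handle's underside); axes as the handle's.
- board_edge (a point): The wooden paddle board without its handle: 160 mm long (x), 120 mm wide (y), top 22 mm above the worktop, two dark stripes. It slides in the jig along its own x only. This point: the middle of its near edge (facing the robot), 11 mm above the worktop, moving with the board; x points into the board, away from the robot: the direction to push; z up.
- carriage (a joint): How far the board is pushed along its x against the springs (m): 0 at rest. 2 N starts it, then 0.4 N for each mm (20 mm = 10 N); end stop at 48 mm. The black pointer fixed to the board shows it on the scale of the right-hand (-y) rail: white to 12 mm, green 12 to 28, white to 38, red from 38 mm.
- jig: The fixed plywood jig that carries the board. Origin: at worktop level under the middle of the board's near edge when at rest; x as the board's. A rail (24 mm wide, 30 mm high) on each side, outer faces 89 mm from the midline, from x = 30 to 230 mm; a 45 mm high back at x = 230 to 256 mm. Pointer: 35 mm above the worktop over the right-hand (-y) rail, at x = 85 mm at rest.
- timer: Round white digital timer stuck to the worktop, 88 mm across, 40 mm high, with a small dark display. Origin: centre of its underside; z up.
- knob_grip (a point): Grip point on the timer knob's axis, 70 mm above the worktop. The knob is an orange upright bar 46 mm long (this point's x), 13 mm thick (y), from 48 to 78 mm above the worktop, on a grey disc of 60 mm diameter whose top is at 48 mm; this point turns with it, z up.
- timer_knob (a joint): Turn of the timer knob (rad), clockwise seen from above; 0 at rest, stop at 1.05. A spring returns it to 0 when let go; turning it takes about 0.03 N m at first and 0.11 N m at the stop.
- cup: Bystander: green plastic cup, 80 mm across, 100 mm high, standing; origin centre of underside.
- jar: Bystander: glass jar with red label, 72 mm across, 120 mm high, standing; origin centre of underside.
- onion: Bystander: peeled white onion, 74 mm across, 62 mm high, on an 8 mm high fixed white plate of 176 mm diameter; origin centre of underside.
- lime: Bystander: half a lime, cut face up, 54 mm across, 28 mm high, on the same plate; origin centre of underside.
- clamp: Bystander: bar clamp with orange grip, lying flat, 240 mm long (its x), its jaws reaching 62 mm to its +y, 24 mm high; origin under the middle of its bar.

How it is judged:
On the way, in this order (a step that is already met when the one before it is completed fails the run):
1. the timer knob is twisted clockwise to its stop (within 0.1 rad) (value of joint timer_knob above 0.95 rad), for 0.1 s.
2. the knob is let go and has sprung back (value of joint timer_knob below 0.1 rad and contact force between the fingers and timer below 0.2 N), for 0.2 s.
3. the handle is pressed flush against the board's edge with 6 to 14 N for one second (contact force between handle and jig between 6 and 14 N and y of handle_face in the frame of board_edge between -0.006 and 0.006 m and angle between the x axis of handle and the x axis of board_edge, either way round below 0.07 rad and angle between handle's own z axis and vertical below 0.07 rad and z of handle_face in the frame of board_edge between -0.007 and 0.007 m), for 1 s.
At the end, for the whole second after the job is handed in: The program ends with the fingers on the handle, pressing it against the board's near edge with a steady 6 to 14 N (pointer in or just beside the green), sides flush within 6 mm, straight within 0.07 rad, flat, at board height within about 7 mm; the timer knob is back at rest (all of step 3 and contact force between the fingers and handle above 3 N and velocity of joint carriage between -0.004 and 0.004 m/s and linear speed of handle below 0.01 m/s and value of joint timer_knob below 0.1 rad); the arm keeps its last pose, push and grip.
It fails at once if the pointer is pushed into the red (38 mm or more) (value of joint carriage above 0.039 m).
It fails at once if the cup or the jar is moved by more than 25 mm (distance of any of cup, jar from where it was at the start of the episode above 0.025 m).
It fails at once if the onion or the lime half is moved by more than 25 mm (distance of any of onion, lime from where it was at the start of the episode above 0.025 m).
It fails at once if the bar clamp is moved by more than 25 mm (distance of clamp from where it was at the start of the episode above 0.025 m).
It also fails if it takes over 72 s, if anything falls off the work surface, if the arm or the gripper's body presses on something with over 40 N, if the wrist force passes 120 N, or if a joint passes its speed limit or range.

### The arm

A 6-joint arm with a two-finger parallel gripper is mounted at the origin on the work surface. World frame = base frame: x ahead of the robot, y to its left, z up, the work surface at z = 0. Lengths are in m, angles in rad, forces in N, time in s.
With the tool pointing down it reaches from about 0.375 to 0.9 m from the base axis. Payload 3.1 kg.
Tool frame: the origin (TCP) lies between the finger pads; the fingertips stand manip.finger_overhang ahead of it and the grasp point (between the pads) lies 5 mm behind it (manip.finger_overhang is the distance from the TCP to the fingertips, in m); z points along the fingers, y is the line along which they close (so a half turn about z gives the same grasp; the last joint's range is limited). The gripper opens to 85 mm and grips with 20 to 120 N. Pads are 22 mm wide; open, the fingers measure 114 mm over their backs; the gripper's body (76 mm by 85 mm) begins 54 mm behind the grasp point. The pads swing forward as they close: fully open they stand 13 mm farther back than shut.
Start: joints at [-1.522, 0.527, 1.433, -0, 1.181, -0.178], TCP at [0.141, -0.609, 0.245] pointing down, gripper open.
Joint ranges: [-3.08, 3.08], [-0.75, 2.2], [0.22, 2.44], [-1.43, 4.57], [0, 2.65], [-2.85, 2.85]. Speed limits (rad/s): [2.79, 2.79, 3.14, 3.14, 3.14, 3.14].

### API

Orientations are given as a unit quaternion [x, y, z, w].
In Python, from station import manip gives the robot as it stands.
- The arm moves only by the tool drive_tool, never from a script. Its argument "plan" is a list of rows, each a list of 7 numbers: the shift along the tool's x, y, z in m, then the turn, a rotation vector about the tool's x, y, z in degrees, then the opening, from -1 (shut) to 1 (fully open). In form: [[x, y, z, wx, wy, wz, gripper], ...]. A call has 1 to 10 rows; each row shifts and turns the commanded pose from where the row before left it, along the tool's axes as they then stand; what a row does not reach is not made up. A row lasts 1/10 s, in which the tool goes at most 50 mm and 8.59 degrees, less where a joint would pass 70% of its speed; a pose out of reach is approached as far as the arm can. A call is refused whole if a number of a shift passes 0.05 or a number of a turn 8.59, either way. A call with a gripper value outside its range is refused whole. The fingers move at their own pace and stop on an object; "newtons" is the grip in N (left out, the last holds). Time passes only in rows, so rows that do not move let the fingers close. It gives the time, the measured TCP pose, the force, the opening and the grip force at its end, in the units of the state.
- manip.sense(): the state, without advancing time (a new reading comes with each control period).
- manip.snapshot(name): name is "scene" or "top"; returns a dict with "image" (400x640x3 uint8, red, green, blue), "z_map" (400x640 float32, m along the optical axis (not along the pixel's ray), 0 where there is no reading), "fov_y" (degrees; the focal length in pixels is half the picture's height over the tangent of half this angle, whatever the lens; pixels are square), "cx", "cy" (the principal point, pixels), "extrinsics" (4x4, takes a point from camera to world coordinates). Camera axes: x right, y up, looking along -z (the intrinsics and any distortion apply to the point x, -y, -z); pixel columns grow to the right and rows downward; lengths in m; the calibration is good to about 2 mm. A picture is of the moment at which its call begins.
- manip.sign_off(): hands the job in; it is judged then, once.
The state is a dict: "t": time; "q": joint angles; "qd": joint speeds; "tau": joint torques, N m; "tcp_pos": TCP position; "tool_rot": TCP orientation; "force": force on the tool from outside, world axes, zero at the start; "ft_torque": the same for the moment, N m; "finger_gap": opening from 0.0 (shut) to 1.0 (fully open); "gripper_force": force on a finger pad.
Only numpy, scipy, OpenCV 4.12 (cv2) and the standard library are available. Lean on these libraries where they do the work, as an engineer would, in place of code of your own. Each camera call takes 0.05 s, during which the arm holds its last target. There are 200 camera calls.

## Working session

There is one attempt and no reset: what is moved stays moved. The work goes in short steps, Python scripts to look and compute and a tool call to move; the robot and the scene stay as the last step left them, time stands still between calls to the robot, and variables do not carry over. Pictures are saved under pics/ and viewed, at most 10 in all, crops included, and the job is handed in when it is done.

Besides the shell and the picture viewer there is one more tool, called after "Call:" as a command line: name --pt "numbers of a row" for each row, then --argument value for the rest. drive_tool: Moves the arm, as the interface text tells. Its arguments: {"type":"object","properties":{"plan":{"type":"array"},"newtons":{"type":"number"}},"required":["plan"]}

```bash
mkdir -p pics
cat > h.py <<'E'
import numpy as np, cv2
from station import manip
from scipy.spatial.transform import Rotation as R
def snap(n,f=None):
    s=manip.snapshot(n)
    if f: cv2.imwrite('pics/'+f,s['image'][:,:,::-1])
    return s
def foc(s): return s['image'].shape[0]/2/np.tan(np.radians(s['fov_y'])/2)
def plane(s,uv,z):
    uv=np.atleast_2d(uv).astype(float);f=foc(s);E=np.array(s['extrinsics'])
    d=np.c_[(uv[:,0]-s['cx'])/f,-(uv[:,1]-s['cy'])/f,-np.ones(len(uv))]@E[:3,:3].T
    o=E[:3,3]; return o+d*((z-o[2])/d[:,2])[:,None]
def cloud(s):
    f=foc(s);E=np.array(s['extrinsics']);z=s['z_map'];v,u=np.mgrid[:z.shape[0],:z.shape[1]]
    P=np.stack([(u-s['cx'])/f*z,-(v-s['cy'])/f*z,-z],-1)
    return P@E[:3,:3].T+E[:3,3]
E
python3 - <<'E'
from h import *
for n in('top','scene'):
    s=snap(n,n+'0.png'); print({k:s[k] for k in s if k not in('image','z_map')}, (s['z_map']>0).mean())
    np.savez(n+'0.npz',**s)
print(manip.sense(),manip.finger_overhang)
E
```

```text
{'fov_y': 52.95259077261177, 'cx': 317.71931737061465, 'cy': 200.647087890907, 'extrinsics': array([[-0.00784876,  0.99589603, -0.09016375,  0.44077965],
       [-0.99996447, -0.00809409, -0.00235564, -0.03023212],
       [-0.00307576,  0.09014206,  0.99592417,  1.07237243],
       [ 0.        ,  0.        ,  0.        ,  1.        ]])} 0.995828125
{'fov_y': 51.17019050119008, 'cx': 325.91520450796963, 'cy': 199.66654605344218, 'extrinsics': array([[ 0.27931406, -0.54312071,  0.79183556,  1.38818543],
       [ 0.9601175 ,  0.14717849, -0.23772439, -0.26610629],
       [ 0.01257188,  0.82665494,  0.56256872,  0.65306219],
       [ 0.        ,  0.        ,  0.        ,  1.        ]])} 0.996
{'t': 0.1, 'q': array([-1.52251334e+00,  5.28376904e-01,  1.43377653e+00, -1.40298805e-05,
        1.18139558e+00, -1.78466853e-01]), 'qd': array([ 0.00087627, -0.00314645, -0.00261415,  0.00093734, -0.00063929,
        0.00018215]), 'tau': array([ 6.36422158e-06, -4.43304384e+01, -1.78587055e+01, -1.63128616e-04,
        3.91778580e-03, -2.34244901e-06]), 'tcp_pos': array([ 0.14052237, -0.60836526,  0.24442842]), 'tool_rot': array([ 9.93579168e-01,  1.13134789e-01,  5.71531846e-05, -9.76529544e-04]), 'force': array([-0.63047836, -0.27992844,  0.61226053]), 'ft_torque': array([-0.04135583,  0.00743039,  0.00599662]), 'gripper_force': 0.0, 'finger_gap': 1.0012512278017054} 0.014
```

View pics/top0.png

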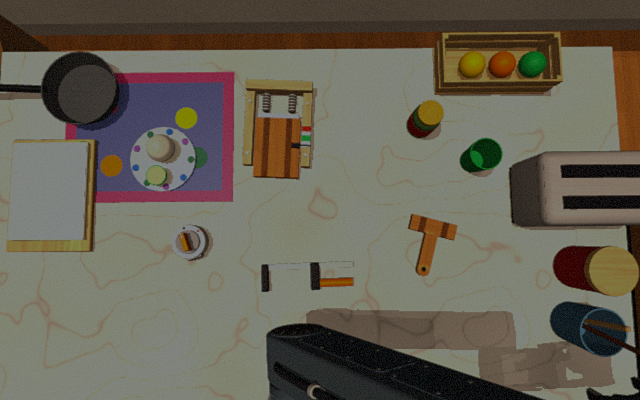

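View pics/scene0.png

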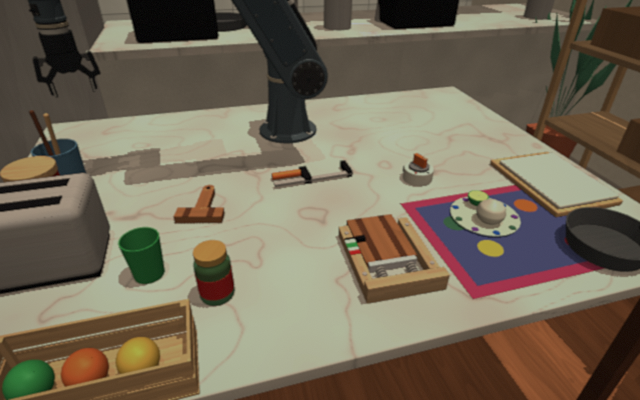

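The top view shows the timer at about (188,242), the handle at (432,240) with its wide end at the top and tilted, the board at (277,145) with its near edge at row 178, the clamp at (308,275), the jar at (425,118) and the cup at (480,155).

```bash
cat > m.py <<'E'
from h import *
def mask(s,win,lo,hi):
    hsv=cv2.cvtColor(s['image'],cv2.COLOR_RGB2HSV); m=cv2.inRange(hsv,lo,hi)
    k=np.zeros_like(m);a,b,c,d=win;k[b:d,a:c]=m[b:d,a:c]
    n,l,st,_=cv2.connectedComponentsWithStats(k); 
    return (l==1+np.argmax(st[1:,4])).astype(np.uint8)
def rect(s,m,z):
    v,u=np.nonzero(m);P=plane(s,np.c_[u,v],z)[:,:2]
    return P,cv2.minAreaRect((P*1000).astype(np.float32))
if __name__=='__main__':
    s=dict(np.load('top0.npz'));C=cloud(s)
    print('z table',np.median(C[300:310,200:260,2]))
    for n,w,z in(('handle',(400,205,465,285),.022),('board',(245,112,303,185),.022),('knob',(175,225,203,258),.078)):
        m=mask(s,w,(3,100,40),(22,255,255)); P,r=rect(s,m,z); print(n,m.sum(),np.median(C[m>0][:,2]),P.mean(0),r)
        cv2.imwrite('pics/m_%s.png'%n,m*255)
    for p in[(188,242)]:
        print(s['image'][232:253,188])
    # timer disc: height between .03 and .05
    H=C[215:270,165:215]; k=(H[...,2]>.028); print('timer',H[k][:,:2].mean(0),H[k][:,:2].min(0),H[k][:,:2].max(0))
    k=H[...,2]>.062;print('knobpts',k.sum(),H[k].mean(0),cv2.minAreaRect((H[k][:,:2]*1000).astype(np.float32)))
E
python3 m.py
python3 - <<'E'
import cv2,numpy as np
a=cv2.imread('pics/top0.png')
f=lambda x,y,w,h:cv2.resize(a[y:y+h,x:x+w],(400,400*h//w),interpolation=cv2.INTER_CUBIC)
A=np.hstack([f(165,220,50,50),f(395,205,75,75)]);cv2.imwrite('pics/c.png',A)
E
```

```text
z table -0.0011013818063371206
handle 1287 0.020582590351509333 [ 0.43523369 -0.31842642] ((413.20452880859375, -312.6490783691406), (121.88220977783203, 149.73802185058594), 74.90130615234375)
board 2944 0.020880992017684452 [0.68033183 0.08473676] ((683.8219604492188, 84.89907836914062), (153.84532165527344, 172.55850219726562), 84.28854370117188)
knob 153 0.07454198455312111 [0.43129988 0.30073801] ((431.952392578125, 301.3380432128906), (46.379215240478516, 21.66290283203125), 19.564725875854492)
[[117 104  93]
 [ 76  66  62]
 [ 57  53  50]
 [ 58  51  49]
 [ 61  58  52]
 [ 65  52  52]
 [ 49  34  17]
 [ 56  38  28]
 [ 50  23   7]
 [ 53  18   0]
 [ 58  24  14]
 [ 48   7   0]
 [ 54  18   3]
 [ 54  20  12]
 [ 58  23  10]
 [ 77  32   7]
 [ 84  38   0]
 [ 84  40   0]
 [ 77  48  38]
 [108 101  91]
 [116 105  95]]
timer [0.43189437 0.2980584 ] [ 0.3844428  -0.03023212] [0.47428422 0.35010841]
knobpts 137 [0.43331952 0.27779759 0.15505364] ((426.3775939941406, 144.711181640625), (348.5599060058594, 41.90867614746094), 87.85025787353516)
```

View pics/c.png

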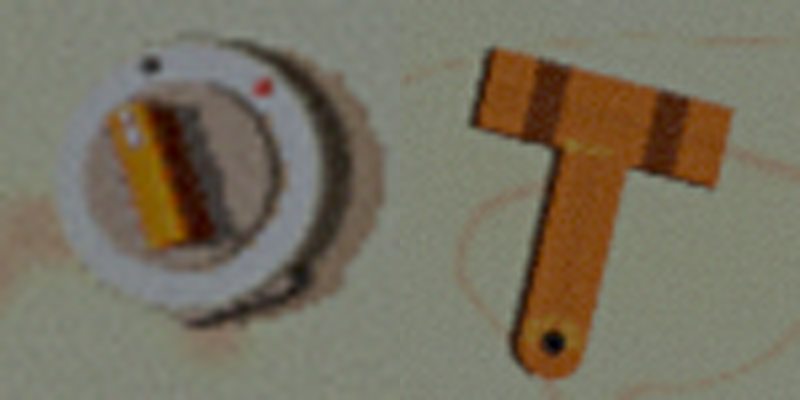

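The crop shows the knob's bright top face running from about (179,233) to (187,250), tilted to the left. The handle's face edge runs from (457,214) to (532,233) in crop scale, tilted about -15°. Next I'll fit the knob top and the board edges.

```bash
cat > m2.py <<'E'
from m import *
s=dict(np.load('top0.npz'));C=cloud(s)
m=mask(s,(175,225,203,258),(8,120,75),(28,255,255)); P,r=rect(s,m,.078); print('knobtop',m.sum(),P.mean(0),r)
H=C[215:270,165:215].reshape(-1,3); k=(H[:,2]>.034)&(H[:,2]<.044)&(abs(H[:,1]-.3)<.06); print('timer',cv2.minEnclosingCircle((H[k][:,:2]*1000).astype(np.float32)))
g=cv2.cvtColor(s['image'],cv2.COLOR_RGB2HSV)[...,1].astype(float)
# board near edge (rows), sides (cols) by saturation half-crossing
def cross(p,i0):
    d=np.abs(np.diff(p)); j=np.argmax(d); a=slice(max(j-2,0),j+3); return i0+ (np.arange(len(d))[a]*d[a]).sum()/d[a].sum()+.5
gg=cv2.GaussianBlur(g,(3,3),0)
e=np.array([[u,cross(gg[170:187,u],170)] for u in range(258,296)])
l=np.array([[cross(gg[v,246:262],246),v] for v in range(168,176)])
rr=np.array([[cross(gg[v,292:310],292),v] for v in range(168,176)])
for n,q in(('near',e),('left',l),('right',rr)):
    P=plane(s,q,.022)[:,:2]; L=cv2.fitLine((P*1000).astype(np.float32),cv2.DIST_HUBER,0,.01,.01).ravel(); print(n,L,np.degrees(np.arctan2(L[1],L[0])), np.c_[q,P*1000][::6].round(1).tolist())
# rails outer via height
W=C[75:185,235:325].reshape(-1,3)
k=(W[:,2]>.026)&(W[:,2]<.034);P=W[k][:,:2]*1000
print('rails',cv2.minAreaRect(P.astype(np.float32)))
for lo,hi in((-100,90),(90,300)):
    Q=P[(P[:,1]>lo)&(P[:,1]<hi)];print(cv2.minAreaRect(Q.astype(np.float32)),len(Q))
E
python3 m2.py
python3 - <<'E'
import cv2
a=cv2.imread('pics/top0.png')[70:190,235:325];cv2.imwrite('pics/b.png',cv2.resize(a,(450,600),interpolation=cv2.INTER_CUBIC))
E
```

```text
knobtop 96 [0.42998868 0.30359585] ((431.313232421875, 304.37872314453125), (45.541748046875, 13.920385360717773), 19.668182373046875)
timer ((432.6722717285156, 306.1243896484375), 44.017982482910156)
near [5.0176360e-02 9.9874038e-01 5.9884094e+02 8.5922394e+01] 87.12389 [[258.0, 176.6, 601.0, 129.5], [264.0, 176.6, 600.7, 113.7], [270.0, 177.1, 599.3, 97.8], [276.0, 177.5, 598.1, 82.0], [282.0, 177.7, 597.5, 66.1], [288.0, 177.6, 597.5, 50.3], [294.0, 178.1, 596.0, 34.4]]
left [ 9.9878103e-01 -4.9360797e-02  6.1468079e+02  1.4303941e+02] -2.8293147 [[253.2, 168.0, 624.0, 142.5], [252.7, 174.0, 608.0, 143.5]]
right [ 9.9974424e-01 -2.2615086e-02  6.1367358e+02  2.2477764e+01] -1.2958593 [[298.4, 168.0, 623.0, 22.6], [298.4, 174.0, 607.0, 22.7]]
rails ((722.90576171875, 79.56529235839844), (178.1250457763672, 243.2458953857422), 87.38607788085938)
((720.91357421875, 35.92813491821289), (237.44766235351562, 104.85733032226562), 0.7844832539558411) 682
((725.5283203125, 131.57412719726562), (79.3719711303711, 221.23974609375), 89.92001342773438) 645
```

View pics/b.png

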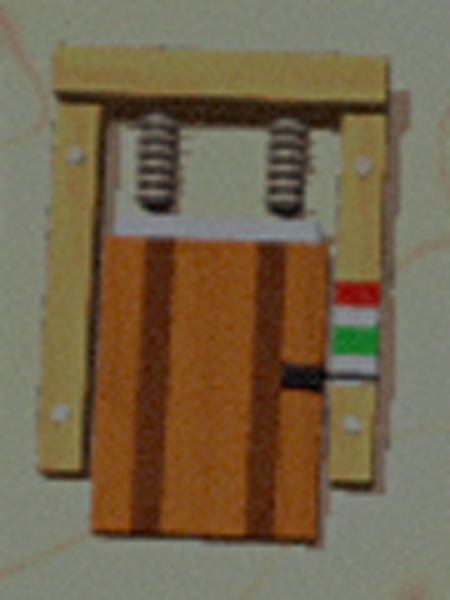

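The crop shows the jig turned slightly clockwise, about -2.8°. The board's near edge sits at about x 0.600, y 0.083, and the pointer is just before the green. Now I move to above the timer.

Call:
drive_tool --pt "0.038 -0.028 0 0 0 0 1" --pt "0.038 -0.028 0 0 0 0 1" --pt "0.038 -0.028 0 0 0 0 1" --pt "0.038 -0.028 0 0 0 0 1" --pt "0.038 -0.028 0 0 0 0 1" --pt "0.038 -0.028 0 0 0 0 1" --pt "0.038 -0.028 0 0 0 0 1" --pt "0.038 -0.028 0 0 0 0 1" --pt "0.038 -0.028 0 0 0 0 1" --pt "0.038 -0.028 0 0 0 0 1"

```text
t: 1.1
tcp_pos: [0.4487, -0.2489, 0.2451]
tool_rot: [0.994, 0.113, -0.0, -0.0]
force: [0.6, -0.3, -0.1]
finger_gap: 0.998
gripper_force: 0.0
```

Call:
drive_tool --pt "0.011 -0.045 0 0 0 0 1" --pt "0.011 -0.045 0 0 0 0 1" --pt "0.011 -0.045 0 0 0 0 1" --pt "0.011 -0.045 0 0 0 0 1" --pt "0.011 -0.045 0 0 0 0 1" --pt "0.011 -0.045 0 0 0 0 1" --pt "0.011 -0.045 0 0 0 0 1" --pt "0.011 -0.045 0 0 0 0 1" --pt "0.009 -0.045 0 0 0 0 1" --pt "0.009 -0.045 0 0 0 0 1"

```text
t: 2.1
tcp_pos: [0.4494, 0.2135, 0.2451]
tool_rot: [0.994, 0.113, -0.0, 0.0]
force: [0.4, 0.9, -0.6]
finger_gap: 1.005
gripper_force: 0.0
```

Call:
drive_tool --pt "0 0 0 0 0 -8.5 1" --pt "0 0 0 0 0 -8.5 1" --pt "0 0 0 0 0 -8.5 1" --pt "0 0 0 0 0 -8.5 1" --pt "0 0 0 0 0 -8.5 1" --pt "0 0 0 0 0 -8.5 1" --pt "0 0 0 0 0 -8.5 1" --pt "0 0 0 0 0 -8.5 1" --pt "0 0 0 0 0 -8.5 1" --pt "0 0 0 0 0 -8.5 1"

```text
t: 3.1
tcp_pos: [0.4496, 0.2115, 0.245]
tool_rot: [0.654, 0.757, -0.0, -0.0]
force: [0.1, -0.5, 1.2]
finger_gap: 1.001
gripper_force: 0.0
```

Call:
drive_tool --pt "0 0 0 0 0 -8.5 1" --pt "0 0 0 0 0 -8.5 1" --pt "0 0 0 0 0 -8.5 1" --pt "0 0 0 0 0 -8.5 1" --pt "0 0 0 0 0 -8.5 1" --pt "0 0 0 0 0 -8.5 1" --pt "0 0 0 0 0 -8.5 1" --pt "0 0 0 0 0 -8.5 1" --pt "0 0 0 0 0 -8.5 1" --pt "0 0 0 0 0 -8.2 1"

```text
t: 4.1
tcp_pos: [0.4496, 0.2115, 0.245]
tool_rot: [-0.026, 1.0, -0.0, -0.0]
force: [-0.4, 0.4, -0.3]
finger_gap: 0.999
gripper_force: 0.0
```

```bash
cat >> h.py <<'E'
def go(x,y,z,yaw=None):
    """remaining shift in tool axes (m) and z turn (deg)"""
    s=manip.sense();r=R.from_quat(s['tool_rot']);M=r.as_matrix()
    cy=np.degrees(np.arctan2(M[1,0],M[0,0]));d=M.T@(np.array([x,y,z])-s['tcp_pos'])
    print('t',round(s['t'],2),'tcp',s['tcp_pos'].round(4),'yaw',cy.round(2),'tilt',M[:,2].round(3),'q6',s['q'][5].round(2),'shift',d.round(4),'turn',None if yaw is None else -((yaw-cy+180)%360-180),'F',s['force'].round(2),'T',s['ft_torque'].round(3),'gap',round(s['finger_gap'],3),'g',round(s['gripper_force'],1))
E
python3 -c "
from h import *
go(.4315,.305,.067,199.7)"
```

```text
t 4.1 tcp [0.4496 0.2115 0.245 ] yaw -176.96 tilt [-0.001 -0.    -1.   ] q6 -1.41 shift [0.013  0.0943 0.178 ] turn -16.664004270172427 F [-0.39  0.39 -0.3 ] T [-0.006  0.031  0.025] gap 0.999 g 0.0
```

Call:
drive_tool --pt "0.0065 0.047 0 0 0 0 1" --pt "0.0065 0.0473 0 0 0 0 1" --pt "0 0 0.035 0 0 -8.3 1" --pt "0 0 0.035 0 0 -8.4 1" --pt "0 0 0.03 0 0 0 1" --pt "0 0 0.03 0 0 0 1" --pt "0 0 0.02 0 0 0 1" --pt "0 0 0 0 0 0 1"

```text
t: 4.9
tcp_pos: [0.4304, 0.3042, 0.0925]
tool_rot: [-0.168, 0.986, -0.001, -0.003]
force: [0.2, -0.1, 0.5]
finger_gap: 1.002
gripper_force: 0.0
```

```bash
python3 -c "
from h import *
s=snap('scene');cv2.imwrite('pics/k.png',cv2.resize(s['image'][110:210,350:490,::-1],(700,500),interpolation=cv2.INTER_CUBIC))
go(.4315,.305,.067,199.7)"
```

```text
t 4.95 tcp [0.4315 0.3047 0.094 ] yaw -160.61 tilt [-0.004 -0.001 -1.   ] q6 -1.51 shift [-0.0001  0.0003  0.027 ] turn -0.310620490694987 F [-0.52  0.41  1.07] T [0.044 0.002 0.008] gap 1.001 g 0.0
```

View pics/k.png

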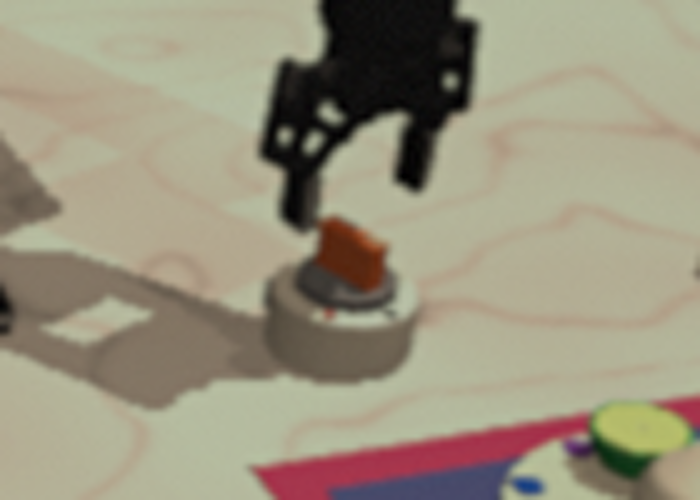

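The fingers straddle the bar. I'll descend and close.

Call:
drive_tool --pt "0 0 0.014 0 0 0 1" --pt "0 0 0.012 0 0 0 1" --pt "0 0 0 0 0 0 1" --pt "0 0 0 0 0 0 -1" --pt "0 0 0 0 0 0 -1" --pt "0 0 0 0 0 0 -1" --pt "0 0 0 0 0 0 -1" --pt "0 0 0 0 0 0 -1" --pt "0 0 0 0 0 0 -1" --pt "0 0 0 0 0 0 -1" --newtons 30

```text
t: 5.95
tcp_pos: [0.4328, 0.305, 0.0697]
tool_rot: [-0.168, 0.986, -0.0, 0.0]
force: [1.0, -2.2, 5.1]
finger_gap: 0.149
gripper_force: 32.0
```

```bash
python3 -c "
from h import *
go(.4315,.305,.067,199.7)"
```

```text
t 5.95 tcp [0.4328 0.305  0.0697] yaw -160.63 tilt [ 0. -0. -1.] q6 -1.51 shift [0.0012 0.0004 0.0027] turn -0.3272894729982454 F [ 0.96 -2.22  5.06] T [-0.386 -0.046 -0.178] gap 0.149 g 32.0
```

Call:
drive_tool --pt "0 0 -0.002 0 0 0 -1" --pt "0 0 0 0 0 8 -1" --pt "0 0 0 0 0 8 -1" --pt "0 0 0 0 0 8 -1" --pt "0 0 0 0 0 8 -1" --pt "0 0 0 0 0 8 -1" --pt "0 0 0 0 0 8 -1" --pt "0 0 0 0 0 8 -1" --pt "0 0 0 0 0 4 -1" --pt "0 0 0 0 0 0 -1"

```text
t: 6.95
tcp_pos: [0.4329, 0.3055, 0.0699]
tool_rot: [0.347, 0.938, 0.0, 0.0]
force: [3.9, 2.2, -16.0]
finger_gap: 0.146
gripper_force: 30.9
```

Call:
drive_tool --pt "0 0 0 0 0 1.5 -1" --pt "0 0 0 0 0 0 -1" --pt "0 0 0 0 0 0 -1"

```text
t: 7.25
tcp_pos: [0.4329, 0.3055, 0.07]
tool_rot: [0.359, 0.933, 0.0, 0.0]
force: [4.0, 2.9, -21.5]
finger_gap: 0.142
gripper_force: 30.2
```

```bash
python3 -c "
from h import *
s=snap('scene');cv2.imwrite('pics/k2.png',cv2.resize(s['image'][110:210,350:490,::-1],(700,500),interpolation=cv2.INTER_CUBIC))
go(.4315,.305,.067,199.7)"
```

```text
t 7.3 tcp [0.4328 0.3055 0.07  ] yaw 137.95 tilt [ 0.  0. -1.] q6 -0.43 shift [ 0.0007 -0.0013  0.003 ] turn -61.74835431087334 F [  4.68   2.39 -20.4 ] T [ 0.483 -0.819  0.182] gap 0.146 g 30.2
```

View pics/k2.png

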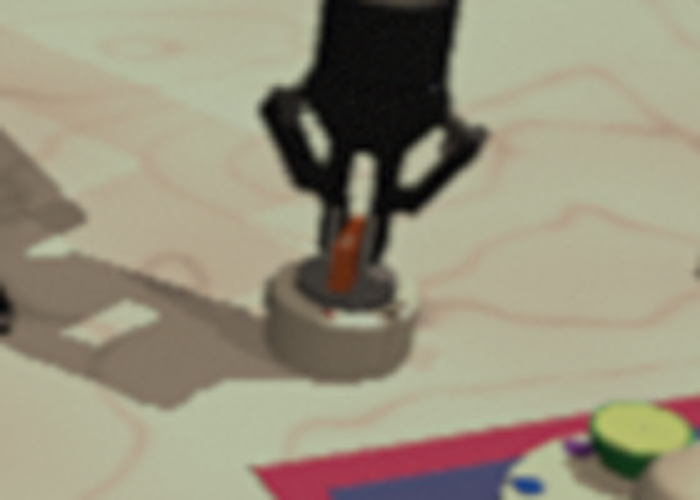

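The knob has turned with the fingers by about 61°, and the torque is rising at the stop. I'll nudge it slightly, hold, then release and rise.

Call:
drive_tool --pt "0 0 0 0 0 2 -1" --pt "0 0 0 0 0 0 -1" --pt "0 0 0 0 0 0 -1" --pt "0 0 0 0 0 0 1" --pt "0 0 0 0 0 0 1" --pt "0 0 0 0 0 0 1" --pt "0 0 0 0 0 0 1" --pt "0 0 0 0 0 0 1" --pt "0 0 0 0 0 0 1" --pt "0 0 0 0 0 0 1"

```text
t: 8.3
tcp_pos: [0.4326, 0.3052, 0.0715]
tool_rot: [0.376, 0.927, 0.0, 0.0]
force: [0.4, 0.8, -0.2]
finger_gap: 1.001
gripper_force: 0.0
```

Call:
drive_tool --pt "0 0 -0.03 0 0 0 1" --pt "0 0 -0.045 0 0 0 1" --pt "0 0 -0.045 0 0 0 1" --pt "0 0 -0.045 0 0 0 1" --pt "0 0 0 0 0 0 1"

```text
t: 8.8
tcp_pos: [0.4361, 0.3069, 0.2426]
tool_rot: [0.375, 0.927, 0.005, 0.005]
force: [0.6, -0.4, 0.3]
finger_gap: 1.004
gripper_force: 0.0
```

```bash
python3 -c "
from h import *
s=snap('scene');cv2.imwrite('pics/k3.png',cv2.resize(s['image'][110:210,350:490,::-1],(420,300),interpolation=cv2.INTER_CUBIC))
go(.423,-.316,.235,-15.1)"
```

```text
t 8.85 tcp [0.4343 0.306  0.2396] yaw 135.9 tilt [ 0.007  0.003 -1.   ] q6 -0.4 shift [-0.4247 -0.4546  0.0026] turn 150.99868235289003 F [ 1.3   0.07 -0.63] T [-0.033 -0.002 -0.039] gap 0.997 g 0.0
```

View pics/k3.png

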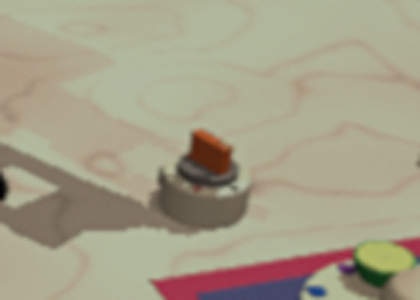

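The knob is back at rest. Next I turn the tool and travel to above the handle.

Call:
drive_tool --pt "0 0 0 0 0 8.4 1" --pt "0 0 0 0 0 8.4 1" --pt "0 0 0 0 0 8.4 1" --pt "0 0 0 0 0 8.4 1" --pt "0 0 0 0 0 8.4 1" --pt "0 0 0 0 0 8.4 1" --pt "0 0 0 0 0 8.4 1" --pt "0 0 0 0 0 8.4 1" --pt "0 0 0 0 0 8.4 1" --pt "0 0 0 0 0 8.4 1"

```text
t: 9.85
tcp_pos: [0.4313, 0.3046, 0.2343]
tool_rot: [0.901, 0.435, -0.002, -0.0]
force: [0.2, -0.1, 0.6]
finger_gap: 0.999
gripper_force: 0.0
```

Call:
drive_tool --pt "0 0 0 0 0 8.4 1" --pt "0 0 0 0 0 8.4 1" --pt "0 0 0 0 0 8.4 1" --pt "0 0 0 0 0 8.4 1" --pt "0 0 0 0 0 8.4 1" --pt "0 0 0 0 0 8.4 1" --pt "0 0 0 0 0 8.4 1" --pt "0 0 0 0 0 8.2 1"

```text
t: 10.65
tcp_pos: [0.4313, 0.3046, 0.2343]
tool_rot: [0.991, -0.134, -0.002, 0.001]
force: [-0.2, -0.1, 0.1]
finger_gap: 0.998
gripper_force: 0.0
```

Call:
drive_tool --pt "0.0116 0.0464 0 0 0 0 1" --pt "0.0116 0.0464 0 0 0 0 1" --pt "0.0116 0.0464 0 0 0 0 1" --pt "0.0116 0.0464 0 0 0 0 1" --pt "0.0116 0.0464 0 0 0 0 1" --pt "0.0116 0.0464 0 0 0 0 1" --pt "0.0116 0.0464 0 0 0 0 1" --pt "0.0116 0.0464 0 0 0 0 1" --pt "0.0116 0.0464 0 0 0 0 1" --pt "0.0116 0.0464 0 0 0 0 1"

```text
t: 11.65
tcp_pos: [0.4221, -0.1743, 0.2347]
tool_rot: [0.991, -0.132, -0.002, -0.001]
force: [1.3, -0.7, -0.2]
finger_gap: 0.997
gripper_force: 0.0
```

Call:
drive_tool --pt "0.0116 0.0464 0 0 0 0 1" --pt "0.0116 0.0464 0 0 0 0 1" --pt "0.0116 0.0464 0 0 0 0 1" --pt "0 0 0 0 0 0 1"

```text
t: 12.05
tcp_pos: [0.4208, -0.3227, 0.2348]
tool_rot: [0.991, -0.134, 0.0, 0.001]
force: [0.5, -0.1, -0.5]
finger_gap: 1.003
gripper_force: 0.0
```

```bash
python3 -c "
from h import *
go(.423,-.316,.018,-15.1)"
```

```text
t 12.05 tcp [ 0.4208 -0.3227  0.2348] yaw -15.43 tilt [ 0.    -0.003 -1.   ] q6 0.98 shift [ 1.000e-04 -7.600e-03  2.167e-01] turn -0.33046351585542766 F [ 0.53 -0.06 -0.51] T [-0.046 -0.025 -0.036] gap 1.003 g 0.0
```

Call:
drive_tool --pt "0 -0.0076 0.04 0 0 -0.3 1" --pt "0 0 0.045 0 0 0 1" --pt "0 0 0.045 0 0 0 1" --pt "0 0 0.04 0 0 0 1" --pt "0 0 0.03 0 0 0 1" --pt "0 0 0.015 0 0 0 1" --pt "0 0 0 0 0 0 1" --pt "0 0 0 0 0 0 1"

```text
t: 12.85
tcp_pos: [0.4223, -0.308, 0.0206]
tool_rot: [0.992, -0.129, -0.001, -0.001]
force: [-0.5, -0.4, -0.0]
finger_gap: 1.003
gripper_force: 0.0
```

Call:
drive_tool --pt "0 0 0 0 0 0 -1" --pt "0 0 0 0 0 0 -1" --pt "0 0 0 0 0 0 -1" --pt "0 0 0 0 0 0 -1" --pt "0 0 0 0 0 0 -1" --pt "0 0 0 0 0 0 -1" --pt "0 0 0 0 0 0 -1" --pt "0 0 0 0 0 0 -1" --newtons 60

```text
t: 13.65
tcp_pos: [0.4236, -0.3101, 0.0227]
tool_rot: [0.992, -0.129, 0.001, 0.001]
force: [-1.1, -1.1, 7.0]
finger_gap: 0.358
gripper_force: 61.3
```

```bash
python3 -c "
from h import *
go(.423,-.316,.018,-15.1)"
```

```text
t 13.65 tcp [ 0.4236 -0.3101  0.0227] yaw -14.82 tilt [ 0.002 -0.002 -1.   ] q6 0.98 shift [0.0009 0.0059 0.0047] turn 0.2785237672401877 F [-1.05 -1.14  6.99] T [-0.09   0.112  0.024] gap 0.358 g 61.3
```

Call:
drive_tool --pt "0 0 -0.03 0 0 0 -1" --pt "0 0 -0.03 0 0 0 -1" --pt "-0.0024 -0.045 0 0 0 0 -1" --pt "-0.0024 -0.045 0 0 0 0 -1" --pt "-0.0024 -0.045 0 0 0 0 -1" --pt "-0.0024 -0.045 0 0 0 0 -1" --pt "-0.0024 -0.045 0 0 0 0 -1" --pt "-0.0024 -0.045 0 0 0 0 -1" --pt "-0.0024 -0.045 0 0 0 0 -1" --pt "-0.0024 -0.045 0 0 0 0 -1"

```text
t: 14.65
tcp_pos: [0.4962, 0.0458, 0.0815]
tool_rot: [0.992, -0.129, -0.0, -0.0]
force: [1.1, -1.6, -1.2]
finger_gap: 0.354
gripper_force: 60.3
```

Call:
drive_tool --pt "-0.0024 -0.045 0 0 0 0 -1" --pt "0 0 0 0 0 -6 -1" --pt "0 0 0 0 0 -6 -1" --pt "0 0 0 0 0 0 -1" --pt "0 0 0 0 0 0 -1"

```text
t: 15.15
tcp_pos: [0.5053, 0.0879, 0.0814]
tool_rot: [1.0, -0.026, -0.0, -0.0]
force: [0.2, 0.3, -1.2]
finger_gap: 0.357
gripper_force: 60.4
```

```bash
python3 -c "
from h import *
go(.506,.0877,.026,-2.85)
s=snap('top'); np.savez('top1.npz',**s); cv2.imwrite('pics/p1.png',cv2.resize(s['image'][70:270,210:330,::-1],(360,600),interpolation=cv2.INTER_CUBIC))
s=snap('scene'); cv2.imwrite('pics/p2.png',cv2.resize(s['image'][100:310,250:470,::-1],(628,600),interpolation=cv2.INTER_CUBIC))
a=cv2.imread('pics/p1.png');b=cv2.imread('pics/p2.png');b=cv2.resize(b,(440,420));c=np.zeros((600,800,3),np.uint8);c[:,:360]=a;c[:420,360:]=b;cv2.imwrite('pics/p3.png',c)
"
```

```text
t 15.15 tcp [0.5053 0.0879 0.0814] yaw -2.94 tilt [-0.  0. -1.] q6 1.58 shift [0.0007 0.0002 0.0554] turn -0.08852711374007072 F [ 0.23  0.27 -1.17] T [0.027 0.004 0.002] gap 0.357 g 60.4
```

View pics/p3.png

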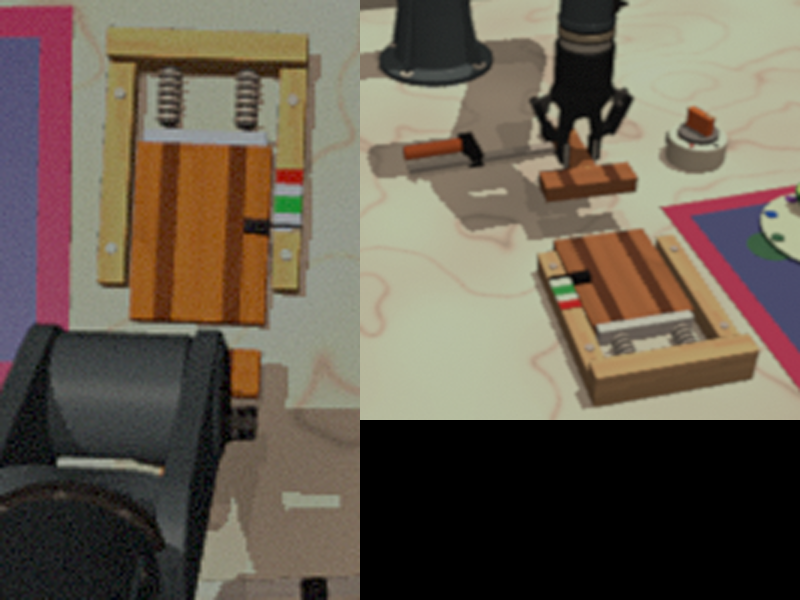

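The handle is held level and roughly in line, about 30 mm short of the board. The top camera is mostly blocked by the arm. I'll lower it and measure with the scene camera.

Call:
drive_tool --pt "0 0 0.025 0 0 0 -1" --pt "0 0 0.02 0 0 0 -1" --pt "0 0 0.011 0 0 0 -1" --pt "0 0 0 0 0 0 -1" --pt "0 0 0 0 0 0 -1"

```text
t: 15.75
tcp_pos: [0.5057, 0.0877, 0.0255]
tool_rot: [1.0, -0.025, -0.0, -0.0]
force: [0.2, -0.2, -1.2]
finger_gap: 0.351
gripper_force: 60.3
```

```bash
python3 -c "
from h import *
go(.506,.0877,.026,-2.85)
s=snap('scene'); np.savez('sc1.npz',**s); s2=snap('top'); np.savez('top2.npz',**s2)
cv2.imwrite('pics/q.png',cv2.resize(s['image'][170:270,320:440,::-1],(720,600),interpolation=cv2.INTER_CUBIC))
for p in ([.601,.143],[.601,.0235],[.571,.027],[.571,.147]):
  pass
"
```

```text
t 15.75 tcp [0.5057 0.0877 0.0255] yaw -2.85 tilt [-0.  0. -1.] q6 1.57 shift [ 0.0003  0.     -0.0005] turn -0.0045794071105831335 F [ 0.19 -0.18 -1.22] T [ 0.006 -0.038  0.001] gap 0.351 g 60.3
```

View pics/q.png

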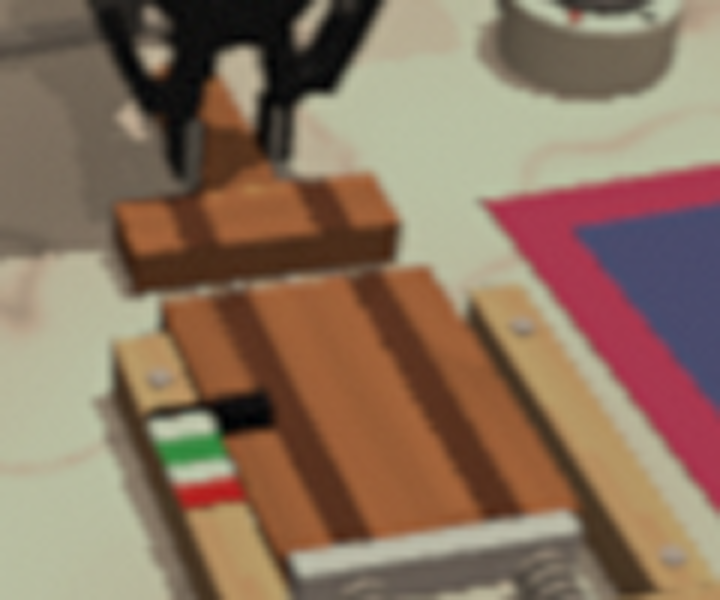

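Crop corners: the handle's face top edge runs (127,255)–(399,224) and the board's near edge (163,303)–(430,267).

```bash
python3 -c "
from h import *
s=dict(np.load('sc1.npz'))
px=lambda a:np.array(a)/6.+[320,170]
H=plane(s,px([(127,255),(399,224)]),.0248)[:,:2]*1000;B=plane(s,px([(163,303),(430,267),(288,553),(578,514)]),.022)[:,:2]*1000
print(H,B)
ang=lambda a,b:np.degrees(np.arctan2(*(b-a)[::-1]))
print('face',ang(H[0],H[1])-90,'near',ang(B[0],B[1])-90,'sides',ang(B[0],B[2]),ang(B[1],B[3]))
x=np.radians(-2.85);ax=np.array([np.cos(x),np.sin(x)]);n=np.array([-ax[1],ax[0]])
d=H.mean(0)-B[:2].mean(0);print('gap',d@ax,'lat',d@n, (H-B[:2])@n)
s=dict(np.load('top2.npz'));im=s['image'];
print('stripe line: ')
g=cv2.cvtColor(im,cv2.COLOR_RGB2HSV)[...,1]
print(g[188:200:2,285:305])
"
```

```text
[[570.17055985  20.760983  ]
 [579.44959912 142.1897131 ]] [[602.9270777   26.04228086]
 [608.82407036 144.26010997]
 [759.48236549  21.73164071]
 [768.51838154 134.56557314]]
face -4.369794298203644 near -2.8556857602261516 sides -1.5772006415407624 -3.473982264872142
gap -30.844302308588176 lat -5.215919879400558 [-6.90346464 -3.52837512]
stripe line: 
[[ 40  38  40  42  81  78  77  83  77  51  42  48  46  29  22  24  25  24
   26  24]
 [ 44  32  69 193 201 199 196 206 205 205 213 212 207  96  45  26  26  25
   27  30]
 [ 24  64  28 130 186 203 199 199 189 193 204 194 191 110  56  33  28  29
   26  30]
 [ 28  60  49 143 202 204 206 198 203 195 185 240 210  84  54  30  33  32
   25  25]
 [  7  67 179 221 187 193 198 195 217 217 193 219 191  71  62  25  27  30
   31  26]
 [ 31  15  67  51 187 204 210 201 207 188 222 208 153  72  55  24  32  34
   33  34]]
```

```bash
cat > rel.py <<'E'
from h import *
import sys
def prof(s,x0,x1,z,p=(.603,.085),a=-2.85):
    """mean colour along board-frame y for strip x0..x1 (mm) at height z"""
    a=np.radians(a);ax=np.array([np.cos(a),np.sin(a)]);n=np.array([-ax[1],ax[0]])
    Y=np.arange(-75,75.1,.5);X=np.arange(x0,x1+.1,1);g=np.stack(np.meshgrid(X,Y),-1)/1000
    W=np.array(p)+g[...,:1]*ax+g[...,1:]*n
    E=np.array(s['extrinsics']);f=foc(s);P=np.concatenate([W,np.full(W.shape[:2]+(1,),z)],-1)-E[:3,3];c=P@E[:3,:3]
    u=s['cx']+f*c[...,0]/-c[...,2];v=s['cy']-f*c[...,1]/-c[...,2]
    hsv=cv2.cvtColor(s['image'],cv2.COLOR_RGB2HSV).astype(np.float32)
    return Y,cv2.remap(hsv,u.astype(np.float32),v.astype(np.float32),cv2.INTER_LINEAR).mean(1)
def edges(x0,x1,z,s):
    Y,q=prof(s,x0,x1,z); v=cv2.GaussianBlur(q[:,2:3],(1,5),0).ravel(); st=v<(np.percentile(v[60:240],20)+np.percentile(v[60:240],80))/2
    sa=q[:,1]; h=np.flatnonzero((sa>(sa.min()+np.percentile(sa,80))/2)); 
    r=np.flatnonzero(np.diff(st.astype(int)))
    return 'body',Y[h[0]],Y[h[-1]],'stripe flips',Y[r]
if __name__=='__main__':
    s=dict(np.load(sys.argv[1]))
    for k in sys.argv[2:]:
        x0,x1,z=map(float,k.split(',')); print(k,*edges(x0,x1,z,s))
E
python3 rel.py sc1.npz -55,-51,.0248 -48,-44,.0248 -41,-37,.0248 4,10,.022 12,18,.022 20,28,.022;  python3 rel.py top0.npz 6,12,.022 12,18,.022 20,28,.022
```

```text
-55,-51,.0248 body -66.0 56.5 stripe flips [-72.5 -61.5 -40.  -24.   19.   36. ]
-48,-44,.0248 body -68.0 56.0 stripe flips [-74.5 -62.5 -40.5 -24.   19.5  36. ]
-41,-37,.0248 body -68.5 56.5 stripe flips [-74.5 -62.5 -41.5 -24.5  18.5  35.5]
4,10,.022 body -61.0 57.5 stripe flips [-62.  -59.5 -40.5 -22.5  21.   37.5]
12,18,.022 body -63.0 58.0 stripe flips [-65.5 -60.  -40.5 -22.5  20.5  37.5]
20,28,.022 body -67.5 58.0 stripe flips [-63.  -60.  -40.5 -22.5  21.   38. ]
6,12,.022 body -62.0 58.5 stripe flips [-64.  -60.  -38.5 -23.   21.5  37.5]
12,18,.022 body -62.0 58.5 stripe flips [-64.5 -59.5 -38.5 -22.5  21.5  38. ]
20,28,.022 body -61.0 58.5 stripe flips [-59.5 -38.5 -22.5  21.   38.   61.5]
```

The stripe comparison puts the handle about 1.5 mm too far to the -y side, and nearly straight. I'll correct that and advance.

Call:
drive_tool --pt "0 -0.0015 0 0 0 0 -1" --pt "0.01 0 0 0 0 0 -1" --pt "0.01 0 0 0 0 0 -1" --pt "0.005 0 0 0 0 0 -1" --pt "0 0 0 0 0 0 -1" --pt "0 0 0 0 0 0 -1" --newtons 90

```text
t: 16.45
tcp_pos: [0.5305, 0.0882, 0.0252]
tool_rot: [1.0, -0.024, -0.0, -0.0]
force: [-0.2, 0.5, -2.0]
finger_gap: 0.346
gripper_force: 93.7
```

Call:
drive_tool --pt "0.004 0 0 0 0 0 -1" --pt "0.004 0 0 0 0 0 -1" --pt "0.004 0 0 0 0 0 -1" --pt "0 0 0 0 0 0 -1" --pt "0 0 0 0 0 0 -1"

```text
t: 16.95
tcp_pos: [0.5409, 0.0877, 0.025]
tool_rot: [1.0, -0.024, -0.002, 0.0]
force: [-5.2, -1.0, -0.1]
finger_gap: 0.347
gripper_force: 93.9
```

```bash
python3 -c "
from h import *
go(.555,.0867,.026,-2.85)
s=snap('scene'); np.savez('sc2.npz',**s)"; python3 rel.py sc2.npz -16,-12,.0248 -10,-6,.0248 15,20,.022 22,28,.022
```

```text
t 16.95 tcp [0.5409 0.0877 0.025 ] yaw -2.77 tilt [-0.004 -0.    -1.   ] q6 1.58 shift [ 0.0141  0.0003 -0.0011] turn 0.07644680677245219 F [-5.23 -1.03 -0.11] T [-0.11   0.712  0.163] gap 0.347 g 93.9
-16,-12,.0248 body -65.0 57.5 stripe flips [-70.5 -60.5 -38.5 -22.5  20.5  37. ]
-10,-6,.0248 body -66.5 58.5 stripe flips [-72.  -60.5 -38.5 -22.5  20.5  37.5]
15,20,.022 body -67.0 58.0 stripe flips [-70.  -60.  -40.5 -22.5  20.5  37.5]
22,28,.022 body -75.0 75.0 stripe flips [-62.5 -60.5 -40.5 -22.5  21.   37.5]
```

It is flush within about 1 mm and in contact at about 5 N. I'll press further.

Call:
drive_tool --pt "0.003 0 0 0 0 0 -1" --pt "0.003 0 0 0 0 0 -1" --pt "0.003 0 0 0 0 0 -1" --pt "0 0 0 0 0 0 -1" --pt "0 0 0 0 0 0 -1" --pt "0 0 0 0 0 0 -1"

```text
t: 17.6
tcp_pos: [0.5484, 0.0872, 0.0249]
tool_rot: [1.0, -0.024, -0.003, 0.0]
force: [-8.1, -2.1, 1.6]
finger_gap: 0.349
gripper_force: 94.1
```

```bash
python3 -c "
from h import *
go(.555,.0867,.026,-2.85)"
```

```text
t 17.6 tcp [0.5484 0.0872 0.0249] yaw -2.74 tilt [-0.007 -0.    -1.   ] q6 1.58 shift [ 0.0066  0.0002 -0.0012] turn 0.10683676661986397 F [-8.12 -2.15  1.55] T [-0.177  1.125  0.285] gap 0.349 g 94.1
```

Call:
drive_tool --pt "0.003 0 0 0 0 0 -1" --pt "0.003 0 0 0 0 0 -1" --pt "0 0 0 0 0 0 -1" --pt "0 0 0 0 0 0 -1" --pt "0 0 0 0 0 0 -1" --pt "0 0 0 0 0 0 -1" --pt "0 0 0 0 0 0 -1" --pt "0 0 0 0 0 0 -1" --pt "0 0 0 0 0 0 -1" --pt "0 0 0 0 0 0 -1"

```text
t: 18.6
tcp_pos: [0.5532, 0.0869, 0.0248]
tool_rot: [1.0, -0.024, -0.005, 0.0]
force: [-9.3, -1.8, 1.7]
finger_gap: 0.35
gripper_force: 94.2
```

Call:
drive_tool --pt "0 0 0 0 0 0 -1" --pt "0 0 0 0 0 0 -1" --pt "0 0 0 0 0 0 -1" --pt "0 0 0 0 0 0 -1" --pt "0 0 0 0 0 0 -1" --pt "0 0 0 0 0 0 -1" --pt "0 0 0 0 0 0 -1" --pt "0 0 0 0 0 0 -1"

```text
t: 19.4
tcp_pos: [0.5531, 0.0869, 0.0248]
tool_rot: [1.0, -0.024, -0.005, 0.0]
force: [-10.0, -2.0, 1.6]
finger_gap: 0.347
gripper_force: 94.2
```

```bash
python3 -c "
from h import *
go(.555,.0867,.026,-2.85)
s=snap('scene'); np.savez('sc3.npz',**s)
cv2.imwrite('pics/r.png',cv2.resize(s['image'][170:270,320:440,::-1],(720,600),interpolation=cv2.INTER_CUBIC))"; python3 rel.py sc3.npz -6,-2,.0248 -0,4,.0248 25,30,.022 32,38,.022
```

```text
t 19.4 tcp [0.5531 0.0869 0.0248] yaw -2.72 tilt [-0.009 -0.    -1.   ] q6 1.58 shift [ 0.0019  0.0001 -0.0012] turn 0.1349130565731116 F [-10.03  -2.05   1.57] T [-0.087  1.4    0.338] gap 0.347 g 94.2
-6,-2,.0248 body -64.5 58.0 stripe flips [-69.  -60.  -38.5 -22.5  20.   37.5]
-0,4,.0248 body -66.0 58.0 stripe flips [-70.5 -60.5 -39.  -22.5  21.   37.5]
25,30,.022 body -75.0 75.0 stripe flips [-62.  -60.  -40.5 -22.5  21.   37.5]
32,38,.022 body -63.0 57.5 stripe flips [-62.  -60.5 -40.5 -22.5  21.   37.5  62.   68. ]
```

View pics/r.png

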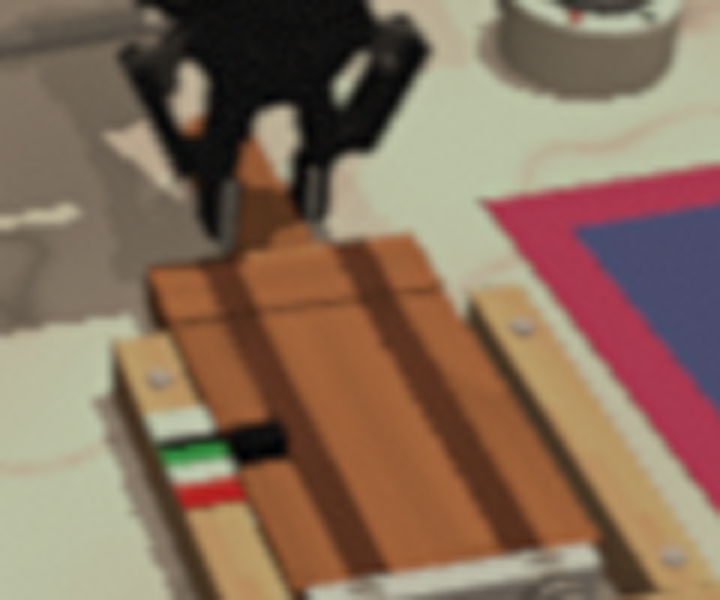

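The handle is flush and straight against the board, with the pointer in the green and a steady force of about 10 N. I'm handing in.

```bash
python3 -c "
from h import *
print(manip.sign_off())"
```

```text
the job is handed in; nothing more can be done
None
```

I twisted the timer knob to its stop and it sprang back. The handle is now held flush against the board (sides within about 1 mm by camera) with a steady push of about 10 N and the pointer in the green. The job is handed in, but no verdict came back.

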